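# Click an effect-glass holder shut with the bench pliers

### The arm

A 6-joint arm with a two-finger parallel gripper is mounted at the origin on the work surface. World frame = base frame: x ahead of the robot, y to its left, z up, the work surface at z = 0. Lengths are in m, angles in rad, forces in N, time in s.
With the tool pointing down it reaches from about 0.325 to 0.925 m from the base axis. Payload 3.1 kg.
Tool frame: the origin (TCP) lies between the finger pads; the fingertips stand 8 mm ahead of it and the grasp point (between the pads) lies 11 mm behind it; z points along the fingers, y is the line along which they close (so a half turn about z gives the same grasp; the last joint's range is limited). The gripper opens to 85 mm and grips with 20 to 120 N. Pads are 22 mm wide; open, the fingers measure 114 mm over their backs; the gripper's body (76 mm by 85 mm) begins 54 mm behind the grasp point. The pads swing forward as they close: fully open they stand 13 mm farther back than shut.
Start: joints at [1.005, 0.217, 1.613, -0, 1.311, -0.112], TCP at [0.274, 0.562, 0.239] pointing down, gripper open.
Joint ranges: [-2.75, 2.75], [-0.78, 2.1], [0.31, 2.55], [-1.13, 4.27], [0.13, 2.63], [-2.58, 2.58]. Speed limits (rad/s): [2.79, 2.79, 3.14, 3.14, 3.14, 3.14].

### API

Orientations are given as a 3x3 rotation matrix whose columns are the frame's x, y, z axes.
In Python, from station import get_obs, snapshot, finish_job gives the robot as it stands. The module is installed in compiled form; this text tells all that it offers.
- The arm moves only by the shell command python3 -m creep 'ROWS' [FORCE]. ROWS is JSON, a list of rows, each a list of 3 entries, a list of its own where there are three numbers: the shift along the tool's x, y, z in cm, then the turn about the tool's z in rad, then the finger opening in cm, from 0 to 8.54. A call has 1 to 5 rows; each row is the pose to reach, as a shift and turn from the pose commanded when the call began, along the tool's axes at that moment; what a row does not reach only later rows make up. A row lasts 1/10 s, in which the tool goes at most 50 mm and 8.59 degrees, less where a joint would pass 70% of its speed; a pose out of reach is approached as far as the arm can. A call with a gripper value outside its range is refused whole. The fingers move at their own pace and stop on an object; FORCE is the grip in N (left out, the last holds). Time passes only in rows, so rows that repeat a pose let the fingers close. It gives the time, the measured TCP pose, the force, the opening and the grip force at its end, in the units of the state.
- get_obs(): the state, without advancing time (a new reading comes with each control period).
- snapshot(name): name is "scene" or "top" or "wrist"; returns a dict with "image" (400x640x3 uint8, red, green, blue), "fx", "fy", "cx", "cy" (pixels), "k1" (the pictures are not rectified: a ray, as slopes to the right and down, at radius r is drawn at 1 + k1 r^2 times it, then the intrinsics apply), "view" (4x4, takes a point from world to camera coordinates). Camera axes: x right, y down, z forward; pixel columns grow to the right and rows downward; lengths in m; the calibration is good to about 2 mm. A picture is of the moment at which its call begins. There is no depth.
- finish_job(): hands the job in; it is judged then, once.
The state is a dict: "clock": time; "joints": joint angles; "qd": joint speeds; "joint_efforts": joint torques, N m; "tcp_pos": TCP position; "tool_rot": TCP orientation; "contact_force": force on the tool from outside, world axes, zero at the start; "wrist_torque": the same for the moment, N m; "width": opening from 0.0 (shut) to 1.0 (fully open); "gripper_force": force on a finger pad.
Only numpy, scipy, OpenCV 4.12 (cv2) and the standard library are available. Lean on these libraries where they do the work, as an engineer would, in place of code of your own. Each camera call takes 0.05 s, during which the arm holds its last target. There are 200 camera calls.

### The job

Fold the open black cover of the glass holder over so that it lies loose on its orange catch, push the slide home under the jaws, and press the red handle of the clamped pliers down until the cover clicks fully shut (let the pliers do this, not the fingers). Then let the pliers spring open, draw the slide right out again, and set the closed holder down gently, flat and cover up, inside the blue tray. Leave the other things on the table where they are.

Things in the scene. Friction and masses are not known exactly. Their poses are not given: they have to be found in the camera images.
- press: Station fixed to the table: pliers in a blue bench clamp, a cross slide under their jaws. Origin on the table under the jaws, z up; -x runs along the pliers to the end of the handles (roughly to the robot), +x to the pivot; the slide comes out on the +y side. Slide plate top 26 mm up; clamp at x = -115 mm, 34 mm high; pivot brackets at x = 63 to 93 mm, 76 mm high.
- pliers (a joint): Angle of the pliers' upper arm, rad: 0 open (a spring returns it there), about 0.26 shut flat on a fully shut holder, 0.30 its stop. Pivot 75 mm in +x of the press origin, 64 mm up. The jaw meets the resting cover at about 0.17; the catch gives at about 0.20, taking about 11 N at the handle (the spring alone 3 to 5 N); press on to 0.26.
- pliers_handle (a point): Point on the top face of the red upper handle, 210 mm from the pivot: press here, downwards. Open it is 127 mm above the table and 126 mm in -x of the press origin; shut, 73 mm and 135 mm. The handle is 24 mm wide, reaches 90 mm to the pivot side and 20 mm to the outer side of this point, and slopes down to the pivot when open.
- shuttle (a joint): Travel of the aluminium slide, m: 0 drawn right out (+y of the press), 0.13 home, holder under the jaws. It moves along -y of the press as it grows, stays where left and slides with about 1.5 N.
- shuttle_post (a point): Top centre of the slide's yellow post, 76 mm above the table; the post is 22 mm (press x) by 14 mm (press y), rises 50 mm from the slide plate and stands 110 mm in +y of the seat's centre. Pushing its outer (+y) face sends the slide home; hooking its inner face draws it out.
- shuttle_seat (a point): Centre of the seat on the slide plate's top face (26 mm above the table, 130 mm in +y of the press origin when out), where the holder starts; axes as the press. Lips 5 mm high stand at the holder's corners; the middle 40 mm of its side faces (+-y) is free for fingers, over the plate, which reaches 40 mm from the centre.
- holder: Effect-glass holder, 100 g: white base 62 (x) x 50 (y) x 8 mm with amber window, hinged black cover. Origin: centre of the base's underside, z up. Cover hinge along y at x = +29, z = 10 mm; orange sprung catch, 20 mm wide, 26 mm high, at x = -32 to -36 mm; it leans out as the cover passes. Cover top 12 mm when shut. Lift by the side faces (y = +-25 mm; the cover is 46 mm wide).
- cover (a joint): Cover angle, rad: 0 fully shut under the catch (pressed, it clicks at about 0.11, then stays below 0.03), about 0.16 lying loose on the catch's slope, 1.57 upright, 2.05 its stop. Starts open at 1.7 to 2.0, leaning to +x of the holder; pushed over past about 1.1 towards the catch it falls by itself and comes to lie on the catch.
- cover_edge (a point): Middle of the cover's free edge, 57 mm from its hinge; the cover is 4 mm thick and 46 mm wide.
- tray_blue: Blue tray for closed holders, fixed, 125 mm (x) by 135 mm (y), rim 16 mm high, walls and floor 4 mm. Origin at the centre of its underside.
- tray_orange: Orange tray of the same size with two white slides in it; not for this job. Origin at the centre of its underside.
- tape_roll: Bystander: black tape roll, ring 96 mm across, 24 mm high. Origin at its underside's centre.
- screwdriver: Bystander: blue-handled screwdriver, 160 mm long, lying. Origin at its underside's centre.
- lens: Bystander: black projector lens standing on end, 64 mm across, 60 mm high. Origin at its underside's centre.
- mug: Bystander: white mug, 76 mm across, 90 mm high, with a handle. Origin at its underside's centre.
- cleaner: Bystander: amber bottle, 44 mm across, 110 mm high. Origin at its underside's centre.
- slide_box: Bystander: cardboard box 60 x 110 x 55 mm. Origin at its underside's centre.
- gel_block: Bystander: green plastic block 50 x 50 x 20 mm. Origin at its underside's centre.
There are look-alikes about, which are no part of the job. Several things have the shape of the tray_blue; the one meant has the colours described above.

How it is judged:
By the outcome, as a careful person would: the job done as asked, in the order asked, and still so for the second after the job is handed in, with the robot touching nothing.
It also fails if it takes over 72 s, if anything falls off the work surface, if the arm or the gripper's body presses on something with over 40 N, if the wrist force passes 120 N, or if a joint passes its speed limit or range.

## Working session

There is one attempt and no reset: what is moved stays moved. The work goes in short steps, Python scripts to look and compute and a shell command to move; the robot and the scene stay as the last step left them, time stands still between calls to the robot, and variables do not carry over. Pictures are saved under pics/ and viewed, at most 12 in all, crops included, and the job is handed in when it is done.

```bash
mkdir -p pics
cat > h.py <<'E'
import numpy as np, cv2, pickle
from station import get_obs, snapshot
def snap(n,save):
    s=snapshot(n); pickle.dump(s,open(f'pics/{save}.pkl','wb')); cv2.imwrite(f'pics/{save}.png',s['image'][:,:,::-1]); return s
def load(n): return pickle.load(open(f'pics/{n}.pkl','rb'))
def K(s): return np.array([[s['fx'],0,s['cx']],[0,s['fy'],s['cy']],[0,0,1.]]),np.array([s['k1'],0,0,0,0.])
def ray(s,p):
    k,d=K(s); u=cv2.undistortPoints(np.array([[p]],float),k,d)[0,0]; V=np.array(s['view']); R=V[:3,:3];t=V[:3,3]
    v=R.T@np.array([*u,1]); return -R.T@t, v/np.linalg.norm(v)
def tri(*sp):
    A=0;b=0;L=[ray(s,p) for s,p in sp]
    for o,v in L: M=np.eye(3)-np.outer(v,v); A=A+M; b=b+M@o
    x=np.linalg.solve(A,b); return x.round(4),[round(float(np.linalg.norm((np.eye(3)-np.outer(v,v))@(x-o))),4) for o,v in L]
def atz(s,p,z): o,v=ray(s,p); return (o+v*(z-o[2])/v[2]).round(4)
def proj(s,X):
    k,d=K(s);V=np.array(s['view']);r,_=cv2.Rodrigues(V[:3,:3]); return cv2.projectPoints(np.array(X,float).reshape(-1,3),r,V[:3,3],k,d)[0][:,0].round(1)
E
python3 - <<'E'
from h import *
a=snap('scene','s0');b=snap('top','t0');c=snap('wrist','w0')
im=np.vstack([a['image'],b['image']])[:,:,::-1]
cv2.imwrite('pics/a0.png',cv2.resize(im,(480,600),interpolation=cv2.INTER_AREA))
for s in(a,b,c):print(s['fx'],s['k1'],np.array(s['view']).round(3).tolist())
print(get_obs())
E
```

```text
463.13124473203266 -0.1316344643903413 [[0.827, 0.562, 0.021, -0.468], [0.419, -0.592, -0.689, -0.111], [-0.375, 0.578, -0.725, 1.576], [0.0, 0.0, 0.0, 1.0]]
426.2494172330924 0.03637673962913825 [[0.023, -1.0, 0.02, 0.005], [-0.996, -0.025, -0.082, 0.55], [0.083, -0.018, -0.996, 1.342], [0.0, 0.0, 0.0, 1.0]]
353.1072071589312 -0.03711314858272354 [[0.439, 0.899, -0.003, -0.623], [0.862, -0.419, 0.286, -0.037], [0.255, -0.128, -0.958, 0.38], [0.0, 0.0, 0.0, 1.0]]
{'clock': 0.15, 'joints': array([ 1.00477375e+00,  2.17590560e-01,  1.61459905e+00, -3.83314862e-06,
        1.31130008e+00, -1.12149555e-01]), 'qd': array([-0.00087586, -0.00104692, -0.00255334,  0.00114373, -0.00067271,
        0.00011671]), 'joint_efforts': array([-1.75453492e-04, -3.97451949e+01, -3.04415095e+01, -2.24960854e-04,
        5.85975751e-03,  1.19074858e-05]), 'tcp_pos': array([0.27364817, 0.56121716, 0.23824472]), 'tool_rot': array([[-8.98756049e-01,  4.38447872e-01, -1.01421023e-03],
       [ 4.38448995e-01,  8.98754643e-01, -1.60315650e-03],
       [ 2.08625594e-04, -1.88552606e-03, -9.99998201e-01]]), 'contact_force': array([ 0.58321208, -0.22509611,  0.21764994]), 'wrist_torque': array([-0.0226185 , -0.00567786,  0.01846368]), 'gripper_force': 0.0, 'width': 0.9998829006106702}
```

View pics/t0.png

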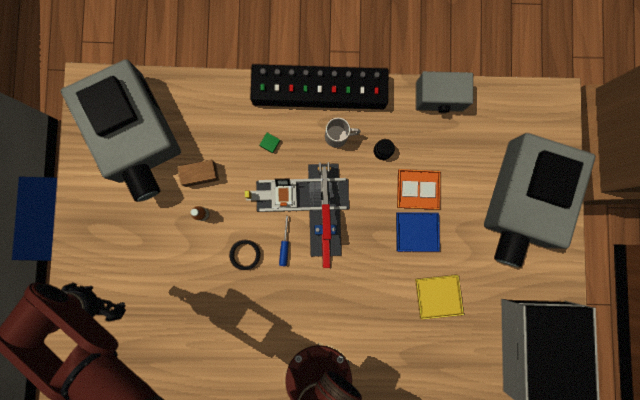

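View pics/s0.png

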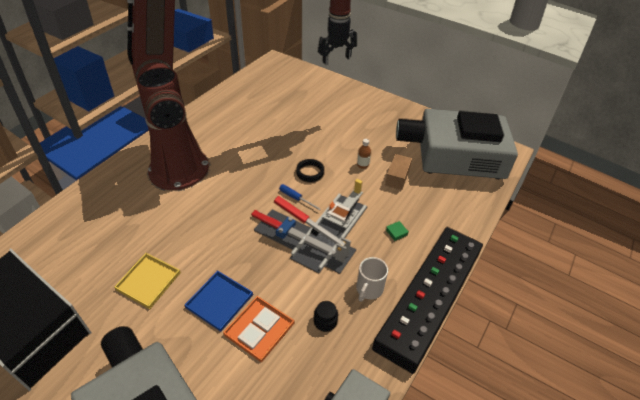

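The top view shows the press around (323,195), with the yellow post at (248,195) and the holder at (284,194). The red handle end is at (326,262).

Candidates for the blue tray are:
- (418,232): blue, on the table
- (418,189): orange, with slides in it
- (440,296): yellow
- (35,218): blue board, off the table

I choose (418,232). Next is a close crop of both views.

Run:
```python
from h import *
a=load('s0')['image'];b=load('t0')['image']
A=cv2.resize(a[165:285,240:400],(800,600),interpolation=cv2.INTER_CUBIC)
B=cv2.resize(b[150:280,235:450],(795,481),interpolation=cv2.INTER_CUBIC)
cv2.imwrite('pics/cA.png',A[:,:,::-1]);cv2.imwrite('pics/cB.png',B[:,:,::-1])
```

```text
(no output)
```

View pics/cA.png

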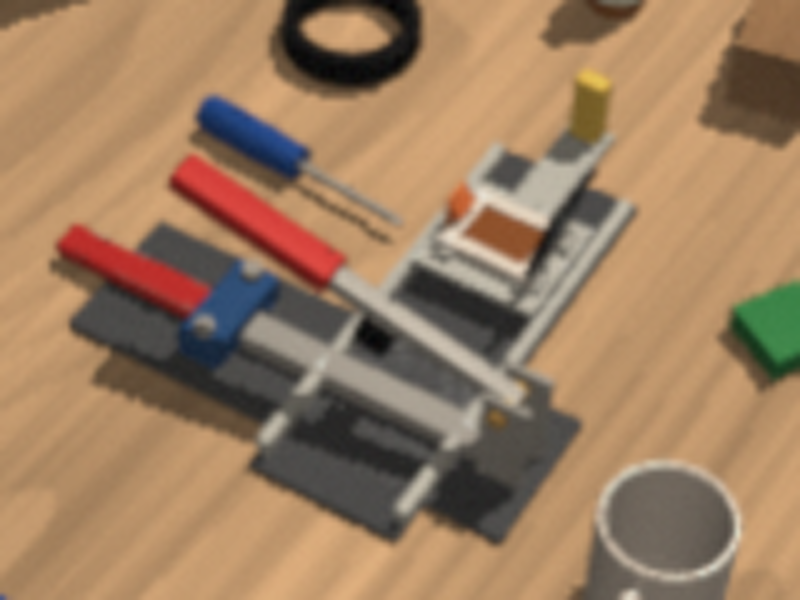

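View pics/cB.png

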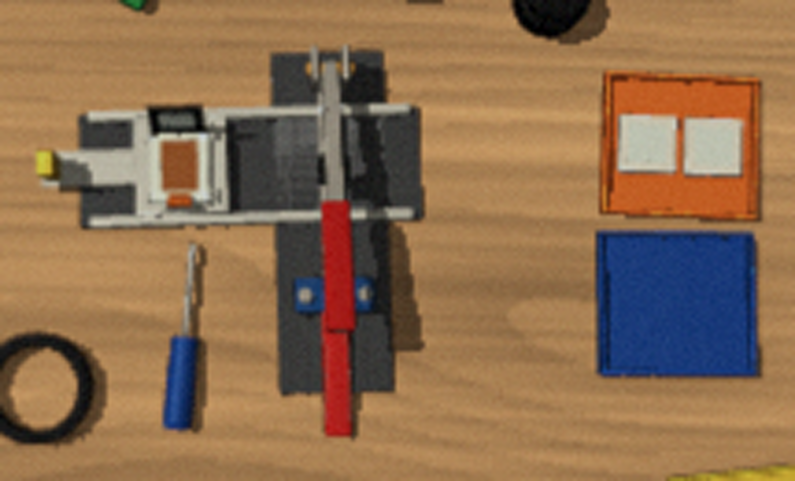

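The scene crop shows the post top at (593,80), the upper red handle from (185,168) to (335,272), and the orange catch at (460,200). The top crop shows the post top at (46,163), the dark open cover on the +x side of the holder (175,118), and the empty blue tray at (677,305). It is clearly distinct from the orange tray.

Run:
```python
from h import *
s=load('s0');t=load('t0')
fa=lambda x,y:((x+.5)/5-.5+240,(y+.5)/5-.5+165)
k=795/215
fb=lambda x,y:((x+.5)/k-.5+235,(y+.5)/k-.5+150)
for n,a,b in [('post',(593,80),(46,163)),('handle outer?',(183,168),(338,328)),('handle outer2',(183,168),(339,436)),('handle inner',(335,272),(337,203)),('window',(503,233),(180,165)),('holder corner+x+y',(478,190),(155,136))]:
    print(n,*tri((s,fa(*a)),(t,fb(*b))))
for n,b,z in [('post',(46,163),.076),('window',(180,165),.035),('tray TL',(597,232),.016),('TR',(755,232),.016),('BR',(758,376),.016),('BL',(599,376),.016),('hand in',(337,203),.1),('pivot',(331,68),.07),('coverTL',(150,108),.08),('coverTR',(202,108),.08),('clampbolt',(305,295),.036),('clampbolt2',(364,294),.036),('railTL',(82,117),.02),('railTR',(418,107),.02),('BL',(84,226),.02),('BR',(421,217),.02)]:
    print(n,atz(t,fb(*b),z))
```

```text
post [0.5716 0.2332 0.0749] [0.0005, 0.0005]
handle outer? [ 0.4401 -0.0106  0.124 ] [0.0, 0.0]
handle outer2 [0.3812 0.0051 0.078 ] [0.0355, 0.0355]
handle inner [ 0.5427 -0.0081  0.0995] [0.001, 0.001]
window [0.5767 0.1243 0.0343] [0.0001, 0.0001]
holder corner+x+y [0.5788 0.1298 0.0731] [0.022, 0.022]
post [0.5711 0.2328 0.076 ]
window [0.5765 0.1242 0.035 ]
tray TL [ 0.5291 -0.2392  0.016 ]
TR [ 0.5326 -0.3769  0.016 ]
BR [ 0.4079 -0.3793  0.016 ]
BL [ 0.4045 -0.2418  0.016 ]
hand in [ 0.5419 -0.0087  0.1   ]
pivot [ 0.6582 -0.0024  0.07  ]
coverTL [0.6189 0.1478 0.08  ]
coverTR [0.62   0.1046 0.08  ]
clampbolt [0.4677 0.0143 0.036 ]
clampbolt2 [ 0.4698 -0.036   0.036 ]
railTL [0.6178 0.2112 0.02  ]
railTR [ 0.6343 -0.0808  0.02  ]
BL [0.523  0.2062 0.02  ]
BR [ 0.5381 -0.0851  0.02  ]
```

Press fit: origin about (0.583, -0.0055), yaw about 0.05. Pivot, clamp, handle and post all agree with the stated sizes. The seat is at (0.577, 0.124), and the tray centre at (0.4685, -0.309) with yaw about 0.025. I'll start moving to behind the cover.

```bash
cat >> h.py <<'E'
O=np.array([.583,-.0055]);YAW=.05
c_,s_=np.cos(YAW),np.sin(YAW)
def P(x,y): return O+x*np.array([c_,s_])+y*np.array([-s_,c_])   # press -> world
def go(xy,z,yaw=YAW):
    """rows needed: shift cm in tool axes, turn; yaw = direction of tool y minus 90deg"""
    o=get_obs();R=o['tool_rot'];d=np.array([*xy,z])-o['tcp_pos']
    a=np.arctan2(-R[0,1],R[1,1]); t=-(yaw-a); t=(t+np.pi/2)%np.pi-np.pi/2
    print('shift',(R.T@d*100).round(2),'turn',round(t,3),'t',round(o['clock'],2),'F',o['contact_force'].round(1))
def loc():
    o=get_obs();d=o['tcp_pos'][:2]-O;print('press-frame tcp mm',round(1e3*(c_*d[0]+s_*d[1]),1),round(1e3*(-s_*d[0]+c_*d[1]),1),round(1e3*o['tcp_pos'][2],1),'F',o['contact_force'].round(1),'t',round(o['clock'],2))
E
python3 -m creep '[[[-53.8,-21.9,4],-0.5,0],[[-53.8,-21.9,4],-0.5,0],[[-53.8,-21.9,4],-0.5,0],[[-53.8,-21.9,4],-0.5,0],[[-53.8,-21.9,4],-0.5,0]]' 
python3 -c "
from h import *
go(P(.085,.13),.19)"
```

```text
clock: 0.65
tcp_pos: [0.4361, 0.3804, 0.2223]
tool_rot: [[-0.999, -0.048, -0.0], [-0.048, 0.999, -0.0], [0.0, -0.0, -1.0]]
contact_force: [0.6, 0.2, 0.0]
width: 0.144
gripper_force: 0.0
shift [-21.3  -26.23   3.23] turn -0.002 t 0.65 F [0.6 0.2 0. ]
```

```bash
python3 -m creep '[[[-21.3,-26.2,3.2],0,0],[[-21.3,-26.2,3.2],0,0],[[-21.3,-26.2,3.2],0,0],[[-21.3,-26.2,3.2],0,0],[[-21.3,-26.2,3.2],0,0]]' 
python3 -c "
from h import *
loc();go(P(.085,.13),.074)"
```

```text
clock: 1.15
tcp_pos: [0.602, 0.1945, 0.1986]
tool_rot: [[-0.999, -0.046, -0.0], [-0.046, 0.999, 0.0], [0.0, 0.0, -1.0]]
contact_force: [0.5, 0.8, 0.4]
width: -0.001
gripper_force: 0.0
press-frame tcp mm 28.9 198.8 198.6 F [0.5 0.8 0.4] t 1.15
shift [-5.64 -6.86 12.45] turn -0.004 t 1.15 F [0.5 0.8 0.4]
```

```bash
python3 -m creep '[[[-5.6,-6.9,0],0,0],[[-5.6,-6.9,3],0,0],[[-5.6,-6.9,8],0,0],[[-5.6,-6.9,10],0,0],[[-5.6,-6.9,10],0,0]]'
python3 - <<'E'
from h import *
loc();go(P(.085,.13),.074)
s=snap('wrist','w1');a=snap('scene','s1');t=snap('top','t1')
A=cv2.resize(a['image'][165:265,300:400],(400,400),interpolation=cv2.INTER_CUBIC)
cv2.imwrite('pics/m1.png',np.hstack([A,cv2.resize(s['image'],(400,250)) if 0 else cv2.resize(s['image'][:,120:520],(400,400))])[:,:,::-1])
E
```

```text
clock: 1.65
tcp_pos: [0.6559, 0.1289, 0.0928]
tool_rot: [[-0.999, -0.045, -0.012], [-0.045, 0.999, -0.001], [0.012, -0.0, -1.0]]
contact_force: [-0.1, 0.8, -0.3]
width: -0.004
gripper_force: 0.0
press-frame tcp mm 79.5 130.6 92.8 F [-0.1  0.8 -0.3] t 1.65
shift [-0.57 -0.05  1.88] turn -0.005 t 1.65 F [-0.1  0.8 -0.3]
```

View pics/m1.png

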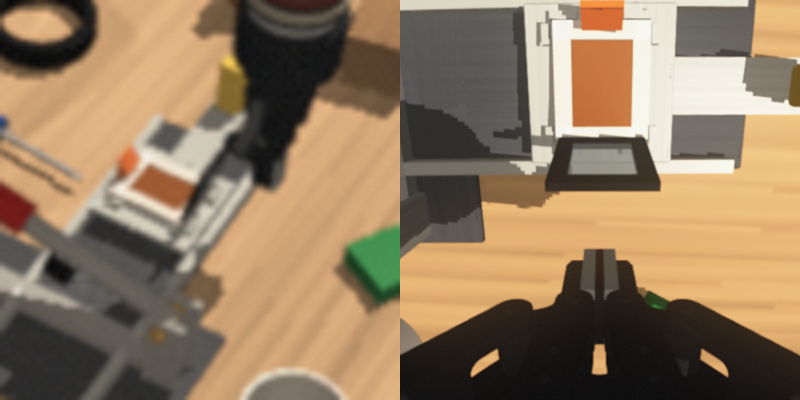

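The wrist view shows the cover leaning towards the fingers, with its edge around (603,185) in the crop, centred on the tool. The fingers are clear behind it. Now I descend and push.

```bash
python3 -m creep '[[[0,0,1],0,0],[[0,0,1.9],0,0],[[1,0,1.9],0,0],[[2,0,1.9],0,0],[[3,0,1.9],0,0]]'; python3 -m creep '[[[0.8,0,0],0,0],[[1.6,0,0],0,0],[[2.4,0,0],0,0],[[3.2,0,0],0,0],[[3.2,0,0],0,0]]'
python3 - <<'E'
from h import *
loc()
E
```

```text
clock: 2.3
tcp_pos: [0.6291, 0.1286, 0.0802]
tool_rot: [[-0.999, -0.046, -0.0], [-0.046, 0.999, -0.0], [0.0, -0.0, -1.0]]
contact_force: [-0.6, -0.3, -1.1]
width: -0.001
gripper_force: 0.0
clock: 2.8
tcp_pos: [0.5969, 0.1271, 0.0799]
tool_rot: [[-0.999, -0.046, -0.001], [-0.046, 0.999, -0.0], [0.001, -0.0, -1.0]]
contact_force: [-1.2, -0.2, -0.1]
width: 0.0
gripper_force: 0.0
press-frame tcp mm 20.5 131.7 79.9 F [-1.2 -0.2 -0.1] t 2.8
```

```bash
python3 -m creep '[[[0.8,0,0],0,0],[[1.6,0,0],0,0],[[1.6,0,0],0,0],[[1.6,0,-4],0,0],[[-2,0,-9],0,0]]'
python3 - <<'E'
from h import *
loc()
a=snap('scene','s2');w=snap('wrist','w2')
A=cv2.resize(a['image'][165:265,300:400],(400,400),interpolation=cv2.INTER_CUBIC)
cv2.imwrite('pics/m2.png',np.hstack([A,w['image'][:,120:520]])[:,:,::-1])
go(P(0,.24),.15)
E
```

```text
clock: 3.3
tcp_pos: [0.6058, 0.1276, 0.1573]
tool_rot: [[-0.999, -0.047, -0.012], [-0.047, 0.999, -0.001], [0.012, -0.0, -1.0]]
contact_force: [2.0, -0.0, 0.4]
width: -0.004
gripper_force: 0.0
press-frame tcp mm 29.4 131.8 157.3 F [ 2.  -0.   0.4] t 3.3
shift [ 4.37 10.82  1.82] turn -0.004 t 3.4 F [1.2 0.6 0.2]
```

View pics/m2.png

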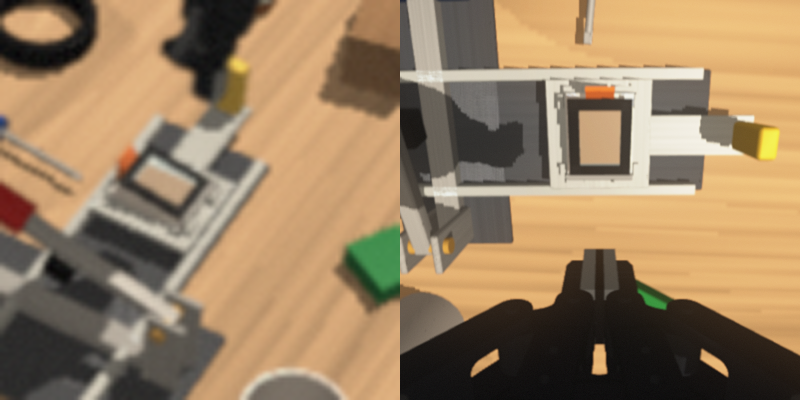

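The cover has folded over and lies on the catch, with its frame at about (600,140) in the wrist crop. Next I go to the post with the fingers straddling it.

```bash
python3 -m creep '[[[2.2,5,0],0,4.5],[[4.4,10.8,0],0,4.5],[[4.4,10.8,0],0,4.5],[[4.4,10.8,0],0,4.5],[[4.4,10.8,0],0,4.5]]'
python3 - <<'E'
from h import *
loc();go(P(0,.239),.06)
E
```

```text
clock: 3.9
tcp_pos: [0.5628, 0.2333, 0.1605]
tool_rot: [[-0.999, -0.047, 0.001], [-0.047, 0.999, -0.001], [-0.001, -0.001, -1.0]]
contact_force: [0.1, -1.0, -0.1]
width: 0.527
gripper_force: 0.0
press-frame tcp mm -8.3 239.5 160.5 F [ 0.1 -1.  -0.1] t 3.9
shift [-0.82 -0.04 10.05] turn -0.003 t 3.9 F [ 0.1 -1.  -0.1]
```

```bash
python3 -m creep '[[[-0.8,0,3],0,4.5],[[-0.8,0,7],0,4.5],[[-0.8,0,10],0,4.5],[[-0.8,0,10],0,1],[[-0.8,0,10],0,1]]' 20;python3 -m creep '[[[0,0,0],0,1],[[0,0,0],0,1],[[0,0,0],0,1]]' 20
python3 - <<'E'
from h import *
loc();go(P(0,.109),.06)
E
```

```text
clock: 4.4
tcp_pos: [0.5707, 0.2328, 0.0602]
tool_rot: [[-0.999, -0.044, -0.002], [-0.044, 0.999, -0.0], [0.002, -0.0, -1.0]]
contact_force: [-0.9, 3.1, -1.4]
width: 0.195
gripper_force: 1.2
clock: 4.7
tcp_pos: [0.5711, 0.2334, 0.061]
tool_rot: [[-0.999, -0.047, 0.002], [-0.047, 0.999, -0.001], [-0.002, -0.001, -1.0]]
contact_force: [2.2, -1.8, -9.4]
width: 0.154
gripper_force: 25.3
press-frame tcp mm 0.1 239.2 61.0 F [ 2.2 -1.8 -9.4] t 4.7
shift [ -0.04 -13.02   0.11] turn -0.003 t 4.7 F [ 2.2 -1.8 -9.4]
```

```bash
python3 -m creep '[[[0,-1,0],0,1],[[0,-2.5,0],0,1],[[0,-4,0],0,1],[[0,-5.5,0],0,1],[[0,-7,0],0,1]]';python3 -m creep '[[[0,-1.5,0],0,1],[[0,-3,0],0,1],[[0,-4.5,0],0,1],[[0,-5.4,0],0,1],[[0,-5.8,0],0,1]]'
python3 - <<'E'
from h import *
loc()
E
python3 -m creep '[[[0,-0.1,0],0,1],[[0,-0.2,0],0,1],[[0,-0.3,0],0,1],[[0,-0.3,0],0,1]]'
python3 - <<'E'
from h import *
loc()
E
```

```text
clock: 5.2
tcp_pos: [0.5748, 0.1625, 0.0611]
tool_rot: [[-0.999, -0.046, 0.002], [-0.046, 0.999, 0.0], [-0.002, 0.0, -1.0]]
contact_force: [6.1, 3.1, -10.9]
width: 0.158
gripper_force: 25.1
clock: 5.7
tcp_pos: [0.5778, 0.1057, 0.0611]
tool_rot: [[-0.999, -0.043, 0.003], [-0.043, 0.999, 0.004], [-0.004, 0.004, -1.0]]
contact_force: [5.1, 12.7, -13.0]
width: 0.156
gripper_force: 25.8
press-frame tcp mm 0.3 111.3 61.1 F [  5.1  12.7 -13. ] t 5.7
clock: 6.1
tcp_pos: [0.5778, 0.1057, 0.0611]
tool_rot: [[-0.999, -0.044, 0.004], [-0.044, 0.999, 0.007], [-0.004, 0.007, -1.0]]
contact_force: [6.0, 13.7, -11.8]
width: 0.157
gripper_force: 25.7
press-frame tcp mm 0.3 111.3 61.1 F [  6.   13.7 -11.8] t 6.1
```

```bash
python3 -m creep '[[[0,0.2,0],0,4],[[0,0.2,0],0,4],[[0,0.2,0],0,4],[[0,0.2,-5],0,4],[[0,0.2,-8],0,4]]'
python3 - <<'E'
from h import *
loc()
a=snap('scene','s3');w=snap('wrist','w3')
print(proj(a,[*P(0,.11),.076]),proj(w,[*P(0,.11),.076]),proj(w,[*P(0,0.05),.026]))
A=cv2.resize(a['image'][170:270,290:390],(400,400),interpolation=cv2.INTER_CUBIC)
cv2.imwrite('pics/m3.png',np.hstack([A,w['image'][:,120:520]])[:,:,::-1])
E
```

```text
clock: 6.6
tcp_pos: [0.5771, 0.1041, 0.143]
tool_rot: [[-0.999, -0.045, 0.001], [-0.045, 0.999, -0.0], [-0.001, -0.0, -1.0]]
contact_force: [1.5, -0.9, 0.7]
width: 0.47
gripper_force: 0.0
press-frame tcp mm -0.4 109.8 143.0 F [ 1.5 -0.9  0.7] t 6.6
[[337.7 205.9]] [[320.1 211.8]] [[240.8 190.9]]
```

View pics/m3.png

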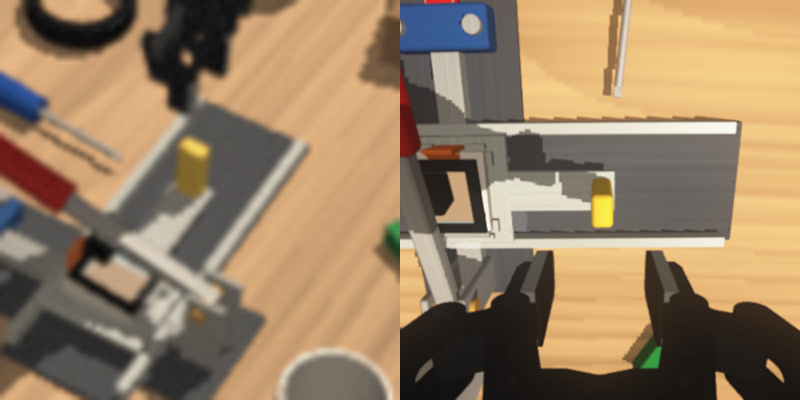

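The slide is home: the post sits within about 1 mm of its expected place in both views (scene (338.6,206) against (337.7,206)), and the holder with its loose cover is under the jaws. Now to the handle.

```bash
python3 -m creep '[[[0,0,-5],0,0],[[4,-3,-5],0,0],[[8,-7,-5],0,0],[[12.6,-11,-5],0,0],[[12.6,-11,-5],0,0]]'
python3 - <<'E'
from h import *
loc();go(P(-.126,0),.145)
w=snap('wrist','w4');cv2.imwrite('pics/w4.png',w['image'][:,:,::-1])
print(proj(w,[*P(-.126,0),.127]),proj(w,[*P(-.146,0),.131]))
E
```

```text
clock: 7.2
tcp_pos: [0.4518, -0.0129, 0.1896]
tool_rot: [[-0.999, -0.044, -0.004], [-0.044, 0.999, -0.001], [0.004, -0.001, -1.0]]
contact_force: [-0.9, 0.2, 0.3]
width: 0.002
gripper_force: 0.0
press-frame tcp mm -131.4 -0.8 189.6 F [-0.9  0.2  0.3] t 7.2
shift [-0.56  0.09  4.46] turn -0.006 t 7.2 F [-0.9  0.2  0.3]
[[321.5 233.8]] [[321.4 203.7]]
```

View pics/w4.png

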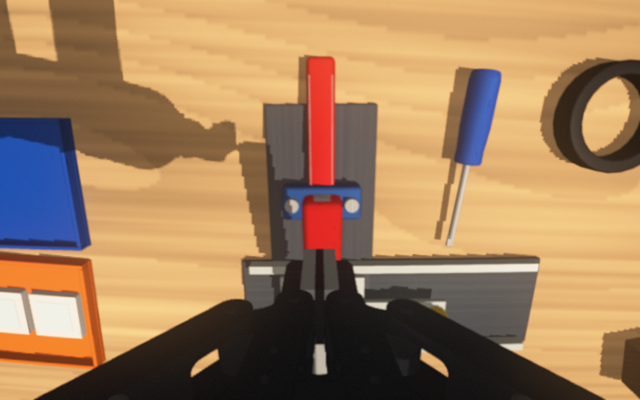

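The handle's outer end is at (321,200), against a prediction of (321,204), and the closed fingertips at (322,255) are over the handle. Now I press down.

```bash
python3 -m creep '[[[-0.4,0,2],0,0],[[-0.4,0,4.2],0,0],[[-0.4,0,5],0,0],[[-0.4,0,5.5],0,0],[[-0.3,0,6],0,0]]'; python3 -m creep '[[[0.1,0,0.5],0,0],[[0.2,0,1],0,0],[[0.3,0,1.5],0,0],[[0.4,0,2],0,0],[[0.4,0,2.3],0,0]]'; python3 -c "
from h import *
loc()"
```

```text
clock: 7.75
tcp_pos: [0.4593, -0.0105, 0.1312]
tool_rot: [[-0.999, -0.046, 0.0], [-0.046, 0.999, -0.0], [-0.0, -0.0, -1.0]]
contact_force: [-0.8, 0.6, 4.3]
width: 0.0
gripper_force: 1.3
clock: 8.25
tcp_pos: [0.4544, -0.0108, 0.1073]
tool_rot: [[-0.999, -0.046, -0.001], [-0.046, 0.999, -0.0], [0.001, -0.0, -1.0]]
contact_force: [-2.1, 0.6, 4.7]
width: 0.005
gripper_force: 1.7
press-frame tcp mm -128.7 1.2 107.3 F [-2.1  0.6  4.7] t 8.25
```

```bash
python3 -m creep '[[[0.1,0,0.4],0,0],[[0.1,0,0.8],0,0],[[0.2,0,1.2],0,0],[[0.2,0,1.5],0,0],[[0.2,0,1.5],0,0]]'; python3 -m creep '[[[0.1,0,0.3],0,0],[[0.1,0,0.6],0,0],[[0.2,0,0.9],0,0],[[0.2,0,1.1],0,0],[[0.2,0,1.1],0,0]]'; python3 -c "
from h import *
loc()"
```

```text
clock: 8.75
tcp_pos: [0.4528, -0.0109, 0.0941]
tool_rot: [[-0.999, -0.046, -0.002], [-0.046, 0.999, -0.0], [0.002, 0.0, -1.0]]
contact_force: [-6.4, 0.5, 15.4]
width: -0.001
gripper_force: 7.3
clock: 9.25
tcp_pos: [0.4525, -0.011, 0.0822]
tool_rot: [[-0.999, -0.046, 0.004], [-0.046, 0.999, -0.0], [-0.004, -0.0, -1.0]]
contact_force: [1.6, 0.9, 3.1]
width: 0.003
gripper_force: 2.0
press-frame tcp mm -130.7 1.0 82.2 F [1.6 0.9 3.1] t 9.25
```

```bash
python3 -m creep '[[[0.1,0,0.2],0,0],[[0.1,0,0.35],0,0],[[0.1,0,0.35],0,0]]';python3 -m creep '[[[0,0,0.1],0,0],[[0,0,0.2],0,0],[[0,0,0.2],0,0]]'; python3 -c "
from h import *
loc()"
```

```text
clock: 9.55
tcp_pos: [0.4522, -0.0111, 0.0799]
tool_rot: [[-0.999, -0.046, 0.005], [-0.046, 0.999, -0.0], [-0.005, -0.0, -1.0]]
contact_force: [1.2, 1.4, 10.8]
width: -0.0
gripper_force: 5.5
clock: 9.85
tcp_pos: [0.4522, -0.0111, 0.0788]
tool_rot: [[-0.999, -0.046, 0.004], [-0.046, 0.999, -0.0], [-0.004, -0.0, -1.0]]
contact_force: [-2.4, 0.9, 18.0]
width: 0.006
gripper_force: 8.8
press-frame tcp mm -131.0 0.9 78.8 F [-2.4  0.9 18. ] t 9.85
```

The force dropped at the catch and then rose to 18 N at the shut height, so the cover is clamped shut. I'll let the pliers open gently.

```bash
python3 -m creep '[[[0,0,-1],0,0],[[0,0,-2.2],0,0],[[0,0,-3.5],0,0],[[0,0,-4.7],0,0],[[0,0,-6],0,0]]';python3 -m creep '[[[0,0,-4],0,4],[[-2,2,-5],0,4],[[-6,5,-5],0,4],[[-10,8,-5],0,4],[[-13.1,10.9,-5],0,4]]'; python3 -c "
from h import *
loc();go(P(0,.110),.06)"
```

```text
clock: 10.35
tcp_pos: [0.4491, -0.0108, 0.1367]
tool_rot: [[-0.999, -0.046, -0.001], [-0.046, 0.999, 0.0], [0.001, 0.0, -1.0]]
contact_force: [1.9, 0.7, 1.6]
width: 0.0
gripper_force: 1.0
clock: 10.85
tcp_pos: [0.5753, 0.105, 0.1855]
tool_rot: [[-0.999, -0.046, -0.004], [-0.046, 0.999, -0.001], [0.004, -0.001, -1.0]]
contact_force: [0.6, 0.1, -0.1]
width: 0.472
gripper_force: 0.0
press-frame tcp mm -2.1 110.8 185.5 F [ 0.6  0.1 -0.1] t 10.85
shift [-0.26 -0.07 12.55] turn -0.004 t 10.85 F [ 0.6  0.1 -0.1]
```

```bash
python3 -m creep '[[[-0.2,0,4],0,4],[[-0.2,0,8],0,4],[[-0.2,0,11],0,4],[[-0.2,0,12.5],0,4],[[-0.2,0,12.5],0,1]]' 20;python3 -m creep '[[[0,0,0],0,1],[[0,0,0],0,1],[[0,0,0],0,1],[[0,0.4,0],0,1],[[0,1.2,0],0,1]]' 20;  python3 -c "
from h import *
loc()"
```

```text
clock: 11.35
tcp_pos: [0.5737, 0.1038, 0.0578]
tool_rot: [[-0.999, -0.046, -0.009], [-0.046, 0.999, -0.001], [0.009, -0.0, -1.0]]
contact_force: [0.4, -0.6, -0.8]
width: 0.312
gripper_force: 0.0
clock: 11.85
tcp_pos: [0.5758, 0.1153, 0.0609]
tool_rot: [[-0.999, -0.046, -0.003], [-0.046, 0.999, -0.002], [0.003, -0.002, -1.0]]
contact_force: [-1.0, -2.1, -8.8]
width: 0.157
gripper_force: 25.6
press-frame tcp mm -1.2 121.0 60.9 F [-1.  -2.1 -8.8] t 11.85
```

```bash
python3 -m creep '[[[0,1,0],0,1],[[0,2.4,0],0,1],[[0,3.8,0],0,1],[[0,5.2,0],0,1],[[0,6.6,0],0,1]]';python3 -m creep '[[[0,1.4,0],0,1],[[0,2.8,0],0,1],[[0,4,0],0,1],[[0,4.7,0],0,1],[[0,5.2,0],0,1]]';  python3 -c "
from h import *
loc()"
```

```text
clock: 12.35
tcp_pos: [0.5722, 0.1834, 0.0609]
tool_rot: [[-0.999, -0.047, -0.004], [-0.047, 0.999, -0.001], [0.004, -0.0, -1.0]]
contact_force: [-5.0, -2.5, -6.3]
width: 0.163
gripper_force: 25.9
clock: 12.85
tcp_pos: [0.5695, 0.2357, 0.0609]
tool_rot: [[-0.999, -0.048, -0.004], [-0.048, 0.999, -0.001], [0.004, -0.0, -1.0]]
contact_force: [-4.9, -6.1, -6.7]
width: 0.158
gripper_force: 25.7
press-frame tcp mm -1.4 241.6 60.9 F [-4.9 -6.1 -6.7] t 12.85
```

```bash
python3 -m creep '[[[0,0.3,0],0,1],[[0,0.5,0],0,1],[[0,0.5,0],0,1]]';python3 -m creep '[[[0,-0.5,0],0,4],[[0,-0.5,0],0,4],[[0,-0.5,-2],0,4],[[0,-0.5,-5],0,4],[[0,-0.5,-9],0,7]]'
python3 - <<'E'
from h import *
loc();go(P(0,.13),.15)
w=snap('wrist','w5');cv2.imwrite('pics/w5.png',w['image'][:,:,::-1])
a=snap('scene','s5');t=snap('top','t5')
print(proj(w,[*P(0,.13),.038]),proj(w,[*P(-.031,.13),.038]))
A=cv2.resize(a['image'][165:265,300:400],(400,400),interpolation=cv2.INTER_CUBIC)
cv2.imwrite('pics/m5.png',np.hstack([A,w['image'][:,90:490]])[:,:,::-1])
E
```

```text
clock: 13.15
tcp_pos: [0.5695, 0.2358, 0.0608]
tool_rot: [[-0.999, -0.048, -0.005], [-0.048, 0.999, -0.009], [0.006, -0.008, -1.0]]
contact_force: [-5.5, -14.6, -2.9]
width: 0.156
gripper_force: 26.8
clock: 13.65
tcp_pos: [0.572, 0.2355, 0.1525]
tool_rot: [[-0.999, -0.046, 0.001], [-0.046, 0.999, 0.002], [-0.001, 0.002, -1.0]]
contact_force: [0.8, -0.1, -0.4]
width: 0.624
gripper_force: 0.0
press-frame tcp mm 1.0 241.3 152.5 F [ 0.8 -0.1 -0.4] t 13.65
shift [  0.06 -11.13   0.23] turn -0.004 t 13.65 F [ 0.8 -0.1 -0.4]
[[169.2 199.6]] [[163.9 158. ]]
```

View pics/m5.png

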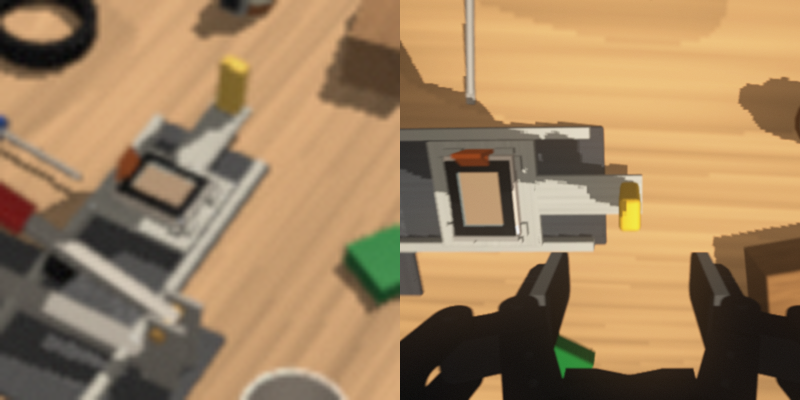

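The scene crop shows the cover flat on the holder at (160,185) with the post drawn out at (233,80). The slide is against its outer stop. The wrist view puts the holder centre about 1 px from the prediction. Now I grasp the holder.

```bash
python3 -m creep '[[[0.1,-5,0],0,6],[[0.1,-10,0],0,6],[[0.1,-11,0],0,6],[[0.1,-11,3],0,6],[[0.1,-11,6],0,6]]';python3 -m creep '[[[0,0,1.5],0,6],[[0,0,3],0,6],[[0,0,4],0,6],[[0,0,4.5],0,6],[[0,0,4.5],0,6]]'; python3 -c "
from h import *
loc();go(P(0,.131),.036)"
```

```text
clock: 14.3
tcp_pos: [0.578, 0.1246, 0.0924]
tool_rot: [[-0.999, -0.044, 0.006], [-0.044, 0.999, 0.002], [-0.006, 0.002, -1.0]]
contact_force: [0.2, 0.0, -0.4]
width: 0.704
gripper_force: 0.0
clock: 14.8
tcp_pos: [0.5756, 0.1243, 0.0459]
tool_rot: [[-0.999, -0.046, -0.0], [-0.046, 0.999, 0.0], [0.0, 0.0, -1.0]]
contact_force: [-0.2, 0.5, -0.0]
width: 0.699
gripper_force: 0.0
press-frame tcp mm -0.9 130.0 45.9 F [-0.2  0.5 -0. ] t 14.8
shift [-0.09  0.1   0.99] turn -0.004 t 14.8 F [-0.2  0.5 -0. ]
```

```bash
python3 -m creep '[[[-0.1,0.1,0.5],0,5.8],[[-0.1,0.1,1],0,5.8],[[-0.1,0.1,1],0,5.8]]';python3 -m creep '[[[0,0,0.2],0,5.8],[[0,0,0.3],0,5.8],[[0,0,0.3],0,5.8]]';python3 -m creep '[[[0,0,0.2],0,5.8],[[0,0,0.3],0,5.8],[[0,0,0.3],0,5.8]]'
```

```text
clock: 15.1
tcp_pos: [0.5763, 0.1251, 0.0358]
tool_rot: [[-0.999, -0.046, -0.001], [-0.046, 0.999, -0.0], [0.001, -0.0, -1.0]]
contact_force: [-0.2, -0.7, 0.1]
width: 0.677
gripper_force: 0.0
clock: 15.4
tcp_pos: [0.5765, 0.125, 0.0331]
tool_rot: [[-0.999, -0.046, -0.0], [-0.046, 0.999, -0.0], [0.0, -0.0, -1.0]]
contact_force: [-0.4, -0.4, 0.2]
width: 0.677
gripper_force: 0.0
clock: 15.7
tcp_pos: [0.5764, 0.125, 0.0299]
tool_rot: [[-0.999, -0.046, -0.0], [-0.046, 0.999, -0.0], [0.0, -0.0, -1.0]]
contact_force: [0.3, -0.9, -0.0]
width: 0.677
gripper_force: 0.0
```

```bash
python3 -m creep '[[[0,0,0.1],0,5.4],[[0,0,0.2],0,5.4],[[0,0,0.2],0,5.4]]';python3 -m creep '[[[0,0,0.1],0,5.4],[[0,0,0.2],0,5.4],[[0,0,0.2],0,5.4]]'
```

```text
clock: 16.0
tcp_pos: [0.5769, 0.1251, 0.0302]
tool_rot: [[-0.999, -0.046, -0.001], [-0.046, 0.999, -0.0], [0.001, -0.0, -1.0]]
contact_force: [-5.3, -0.5, 9.7]
width: 0.637
gripper_force: 5.2
clock: 16.3
tcp_pos: [0.5769, 0.1251, 0.0301]
tool_rot: [[-0.999, -0.046, -0.002], [-0.046, 0.999, -0.0], [0.002, -0.0, -1.0]]
contact_force: [-9.5, -1.1, 20.8]
width: 0.637
gripper_force: 10.4
```

The tips touch the plate at TCP z = 0.030. I back off 2.5 mm and close.

```bash
python3 -m creep '[[[0,0,-0.6],0,5.4],[[0,0,-0.6],0,5.4],[[0,0,-0.6],0,4.5],[[0,0,-0.6],0,4.5],[[0,0,-0.6],0,4.5]]' 30;python3 -m creep '[[[0,0,0],0,4.5],[[0,0,0],0,4.5],[[0,0,-0.2],0,4.5],[[0,0,-0.6],0,4.5],[[0,0,-1],0,4.5]]' 30; python3 -m creep '[[[0,0,-1],0,4.5],[[0,0,-2.5],0,4.5],[[0,0,-4.5],0,4.5],[[0,0,-7],0,4.5],[[0,0,-9],0,4.5]]'
python3 - <<'E'
from h import *
loc();go([.4685,-.3093],.16,.025)
w=snap('wrist','w6');a=snap('scene','s6')
A=cv2.resize(a['image'][140:240,300:400],(400,400),interpolation=cv2.INTER_CUBIC)
cv2.imwrite('pics/m6.png',np.hstack([A,w['image'][:,120:520]])[:,:,::-1])
E
```

```text
clock: 16.8
tcp_pos: [0.5774, 0.1252, 0.0331]
tool_rot: [[-0.999, -0.046, 0.001], [-0.046, 0.999, 0.0], [-0.001, 0.0, -1.0]]
contact_force: [-1.1, 1.0, 6.4]
width: 0.571
gripper_force: 30.5
clock: 17.3
tcp_pos: [0.5759, 0.125, 0.0416]
tool_rot: [[-0.999, -0.046, -0.002], [-0.046, 0.999, -0.0], [0.002, -0.0, -1.0]]
contact_force: [0.4, 0.1, -1.3]
width: 0.573
gripper_force: 31.8
clock: 17.8
tcp_pos: [0.5772, 0.1251, 0.1349]
tool_rot: [[-0.999, -0.046, 0.002], [-0.046, 0.999, 0.0], [-0.002, 0.0, -1.0]]
contact_force: [0.2, 0.2, -1.3]
width: 0.574
gripper_force: 31.8
press-frame tcp mm 0.7 130.8 134.9 F [ 0.2  0.2 -1.3] t 17.8
shift [ 12.85 -42.89  -2.54] turn 0.021 t 17.8 F [ 0.2  0.2 -1.3]
```

View pics/m6.png

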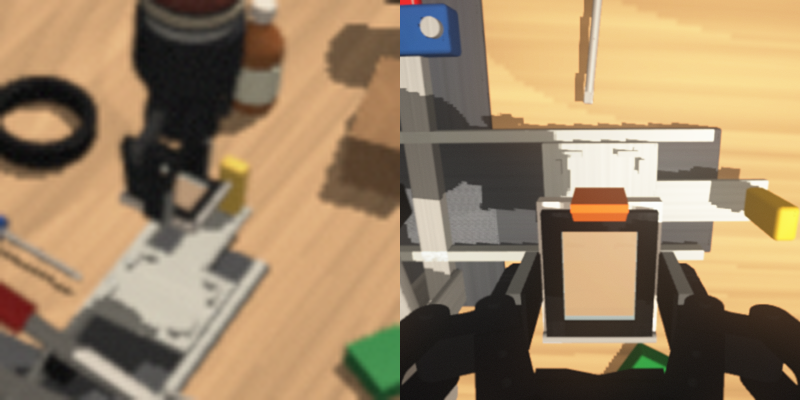

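The holder is held level (weight 1.3 N). In the wrist view the orange catch at (600,203) overlaps the cover's edge, so the cover is shut. I carry it to the blue tray.

```bash
python3 -m creep '[[[0,0,-4],0,4.5],[[2,-4,-5],0,4.5],[[3.3,-8,-5],0,4.5],[[4.6,-12,-5],0,4.5],[[6,-16,-5],0,4.5]]';python3 -m creep '[[[1.2,-4,0],0,4.5],[[2.4,-8,0],0,4.5],[[3.6,-12,0],0,4.5],[[4.8,-16,0],0,4.5],[[6,-20,0],0.02,4.5]]'
python3 - <<'E'
from h import *
loc();go([.4685,-.3093],.16,.025)
E
```

```text
clock: 18.4
tcp_pos: [0.5229, -0.0387, 0.1818]
tool_rot: [[-0.999, -0.047, -0.0], [-0.047, 0.999, -0.0], [0.0, -0.0, -1.0]]
contact_force: [0.4, -1.2, -1.1]
width: 0.575
gripper_force: 31.8
clock: 18.9
tcp_pos: [0.4721, -0.2413, 0.1816]
tool_rot: [[-1.0, -0.026, -0.001], [-0.026, 1.0, 0.001], [0.001, 0.001, -1.0]]
contact_force: [1.3, -0.3, -0.2]
width: 0.576
gripper_force: 31.8
press-frame tcp mm -122.5 -229.9 181.6 F [ 1.3 -0.3 -0.2] t 18.9
shift [ 0.53 -6.79  2.15] turn 0.001 t 18.9 F [ 1.3 -0.3 -0.2]
```

```bash
python3 -m creep '[[[0.4,-4,0],0,4.5],[[0.5,-6.8,0],0,4.5],[[0.5,-6.8,3],0,4.5],[[0.5,-6.8,6],0,4.5],[[0.5,-6.8,8],0,4.5]]';python3 -m creep '[[[0,0,2],0,4.5],[[0,0,4],0,4.5],[[0,0,6],0,4.5],[[0,0,7.1],0,4.5],[[0,0,7.1],0,4.5]]'
python3 - <<'E'
from h import *
go([.4685,-.3093],.011,.025)
s=load('t0');o=get_obs()
print(o['tcp_pos'])
E
```

```text
clock: 19.4
tcp_pos: [0.4683, -0.3074, 0.0993]
tool_rot: [[-1.0, -0.025, -0.003], [-0.025, 1.0, 0.003], [0.003, 0.003, -1.0]]
contact_force: [0.8, -0.4, -0.6]
width: 0.574
gripper_force: 31.8
clock: 19.9
tcp_pos: [0.4683, -0.3067, 0.0288]
tool_rot: [[-1.0, -0.026, -0.004], [-0.026, 1.0, 0.003], [0.004, 0.004, -1.0]]
contact_force: [-0.0, 0.0, -0.8]
width: 0.568
gripper_force: 31.8
shift [-0.02 -0.27  1.78] turn 0.001 t 19.9 F [-0.   0.  -0.8]
[ 0.46829067 -0.30666426  0.02879623]
```

```bash
python3 -m creep '[[[0,0,0.6],0,4.5],[[0,0,1.1],0,4.5],[[0,0,1.4],0,4.5],[[0,0,1.5],0,4.5],[[0,0,1.5],0,4.5]]';python3 -m creep '[[[0,0,0.1],0,4.5],[[0,0,0.2],0,4.5],[[0,0,0.2],0,4.5]]'
```

```text
clock: 20.4
tcp_pos: [0.4702, -0.3083, 0.0163]
tool_rot: [[-1.0, -0.026, 0.0], [-0.026, 1.0, -0.0], [-0.0, -0.0, -1.0]]
contact_force: [0.5, 0.1, -0.4]
width: 0.574
gripper_force: 31.8
clock: 20.7
tcp_pos: [0.4701, -0.3082, 0.0142]
tool_rot: [[-1.0, -0.026, -0.0], [-0.026, 1.0, -0.0], [0.0, -0.0, -1.0]]
contact_force: [0.1, 0.4, -1.2]
width: 0.569
gripper_force: 31.8
```

```bash
python3 -m creep '[[[0,0,0.1],0,4.5],[[0,0,0.2],0,4.5],[[0,0,0.2],0,4.5]]';python3 -m creep '[[[0,0,0.1],0,4.5],[[0,0,0.1],0,4.5]]';python3 -m creep '[[[0,0,0.1],0,4.5],[[0,0,0.1],0,4.5]]'
```

```text
clock: 21.0
tcp_pos: [0.47, -0.3081, 0.012]
tool_rot: [[-1.0, -0.026, -0.0], [-0.026, 1.0, 0.0], [0.0, 0.0, -1.0]]
contact_force: [0.3, -0.5, -1.2]
width: 0.575
gripper_force: 31.8
clock: 21.2
tcp_pos: [0.4702, -0.3083, 0.0112]
tool_rot: [[-1.0, -0.026, 0.0], [-0.026, 1.0, -0.0], [-0.0, -0.0, -1.0]]
contact_force: [-0.9, 0.2, -0.9]
width: 0.57
gripper_force: 31.8
clock: 21.4
tcp_pos: [0.4702, -0.3083, 0.0112]
tool_rot: [[-1.0, -0.026, -0.0], [-0.026, 1.0, 0.0], [0.0, 0.0, -1.0]]
contact_force: [-1.3, 2.0, 5.6]
width: 0.573
gripper_force: 32.4
```

Touched down. Now I release and retreat.

```bash
python3 -m creep '[[[0,0,0],0,5.3],[[0,0,0],0,5.6],[[0,0,0],0,6.2],[[0,0,0],0,6.2],[[0,0,-0.5],0,6.2]]';python3 -m creep '[[[0,0,-2],0,6.2],[[0,0,-4],0,6.2],[[0,0,-7],0,6.2],[[0,0,-11],0,6.2],[[0,0,-15],0,6.2]]'; python3 -m creep '[[[0,0,0],0,6.2],[[0,0,0],0,6.2],[[0,0,0],0,6.2],[[0,0,0],0,6.2],[[0,0,0],0,6.2]]'
python3 - <<'E'
from h import *
w=snap('wrist','w7');a=snap('scene','s7');b=snap('top','t7')
A=cv2.resize(a['image'][165:365,190:390],(400,400),interpolation=cv2.INTER_CUBIC)
cv2.imwrite('pics/m7.png',np.hstack([A,w['image'][:,120:520]])[:,:,::-1])
E
```

```text
clock: 21.9
tcp_pos: [0.4694, -0.3076, 0.0145]
tool_rot: [[-1.0, -0.026, -0.002], [-0.026, 1.0, 0.001], [0.001, 0.001, -1.0]]
contact_force: [0.2, -0.6, -0.2]
width: 0.727
gripper_force: 0.0
clock: 22.4
tcp_pos: [0.4696, -0.3078, 0.1663]
tool_rot: [[-1.0, -0.026, -0.001], [-0.026, 1.0, 0.001], [0.001, 0.001, -1.0]]
contact_force: [-0.3, -0.7, 0.2]
width: 0.723
gripper_force: 0.0
clock: 22.9
tcp_pos: [0.4692, -0.3074, 0.1634]
tool_rot: [[-1.0, -0.026, -0.003], [-0.026, 1.0, 0.002], [0.003, 0.002, -1.0]]
contact_force: [-0.2, -0.4, 0.4]
width: 0.724
gripper_force: 0.0
```

View pics/m7.png

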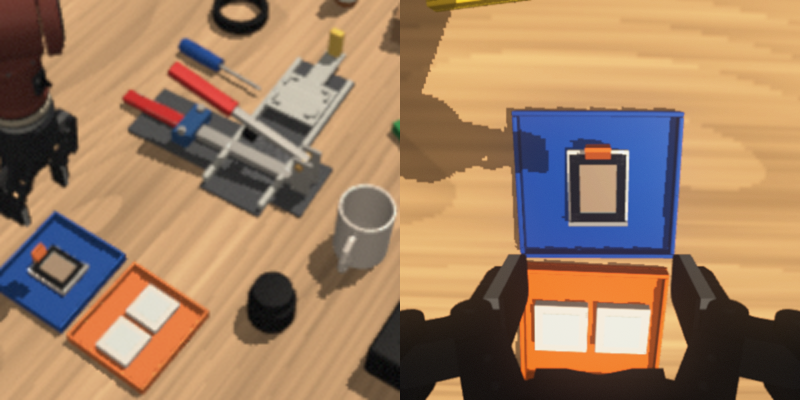

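The closed holder lies flat at (598,188) in the middle of the blue tray. The pliers are open, the slide is out, and the bystanders in view are where they were. I'm handing the job in.

```bash
python3 -c "
from station import finish_job
print(finish_job())"
```

```text
the job is handed in; nothing more can be done
None
```

I handed the job in at about 23 s: the pliers clicked the cover shut and sprang open, the slide is drawn out, and the closed holder lies flat, cover up, in the blue tray; the system gave no verdict.

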